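Start the coffee grinder

ROBOT

A 7-joint arm with a two-finger parallel gripper is mounted at the origin on a cart in front of the work surface, level with it; the furniture and walls round the work are solid. World frame = base frame: x ahead of the robot, y to its left, z up, the work surface at z = 0. Lengths are in m, angles in rad, forces in N, time in s.
With the tool pointing down it reaches from about 0.425 to 1.025 m from the base axis. Payload 9.4 kg.
Tool frame: the origin (TCP) lies at the very end of the fingers, on their centre line; the grasp point (between the pads) lies 19 mm behind it (arm.hold_point_z is the distance from the TCP to the grasp point, in m); z points along the fingers, y is the line along which they close (so a half turn about z gives the same grasp; the last joint's range is limited). The gripper opens to 93 mm and grips with 3 to 60 N. Pads are 15 mm wide; open, the fingers measure 128 mm over their backs; the gripper's body (75 mm by 188 mm) begins 65 mm behind the grasp point.
Start: joints at [1.147, 0.599, -0.003, 1.599, 0.002, 0.943, -0.08], TCP at [0.246, -0.682, 0.219] pointing down, gripper open.
Joint ranges: [-2.57, 2.57], [-0.35, 1.97], [-1.29, 1.29], [0.11, 2.56], [-1.05, 4.19], [0.11, 1.86], [-2.63, 2.63]. Speed limits (rad/s): [2.22, 2.22, 3.01, 3.01, 3.14, 3.14, 3.14].

INTERFACE

Orientations are given as a rotation vector (axis times angle).
In Python, from station import arm gives the robot as it stands. The module is installed in compiled form; this text tells all that it offers.
- The arm moves only by the tool carry_out, never from a script. Its argument "commands" is a list of rows, each a list of 6 numbers: the shift along the tool's x, y, z in cm, then the turn, a rotation vector about the tool's x, y, z in rad. In form: [[x, y, z, ax, ay, az], ...]. A call has 1 to 10 rows; each row is the pose to reach, as a shift and turn from the pose commanded when the call began, along the tool's axes at that moment; what a row does not reach only later rows make up. A row lasts 1/10 s, in which the tool goes at most 50 mm and 8.59 degrees, less where a joint would pass 70% of its speed; a pose out of reach is approached as far as the arm can. A call with a gripper value outside its range is refused whole. "jaw" is the closure, from 0 (fully open) to 1 (shut), set as the call begins (left out, the last holds). The fingers move at their own pace and stop on an object; "newtons" is the grip in N (left out, the last holds). Time passes only in rows, so rows that repeat a pose let the fingers close. It gives the time, the measured TCP pose, the force, the opening and the grip force at its end, in the units of the state.
- arm.observe(): the state, without advancing time (a new reading comes with each control period).
- arm.grab_frame(name): name is "scene" or "top"; returns the picture (420x560x3 uint8, red, green, blue); there is no depth.
- arm.get_calibration(name): a dict with "intrinsics" (3x3 intrinsics, pixels), "k1" (the pictures are not rectified: a ray, as slopes to the right and down, at radius r is drawn at 1 + k1 r^2 times it, then the intrinsics apply), "rvec" (rotation vector, rad) and "tvec" (3), from world to camera coordinates, as OpenCV has them. Camera axes: x right, y down, z forward; pixel columns grow to the right and rows downward; lengths in m; the calibration is good to about 2 mm. A picture is of the moment at which its call begins. get_calibration takes no time and is no camera call.
- arm.sign_off(): hands the job in; it is judged then, once.
The state is a dict: "t": time; "qpos": joint angles; "qd": joint speeds; "effort": joint torques, N m; "tcp_pos": TCP position; "eef_rot": TCP orientation; "ft_force": force on the tool from outside, world axes, zero at the start; "moment": the same for the moment, N m; "gripper_width": finger opening in m; "grasp_force": force on a finger pad.
Only numpy, scipy, OpenCV 4.12 (cv2) and the standard library are available. Lean on these libraries where they do the work, as an engineer would, in place of code of your own. Each camera call takes 0.05 s, during which the arm holds its last target. There are 200 camera calls.

TASK

Start the coffee grinder with closed fingers: push the far end of the mains rocker down so that it stays on, then press the round key all the way down and let it come back up, then press the black cap on the bowl all the way down and finish the program while still holding it down. Do not press the bar-shaped key, do not press the round key or the cap before the rocker is on, and do not lift or shift the things standing around.

Things in the scene. Friction and masses are not known exactly. Their poses are not given: they have to be found in the camera images.
- grinder: low aluminium coffee grinder fixed to the worktop, 100 (x) x 292 (y) x 35 mm high; origin: centre of underside, x away from the robot, y to its left. On the deck: steel bowl with black push cap at y = +93 mm, and three white controls on black plates (52 wide, 5 thick) at y = +12, -46, -104 mm, x = 0. Their order differs between runs. Wall cabinets hang 0.52 m above the worktop, from 0.54 m in front of the robot: stay low.
- rocker (a joint): mains rocker: a flat paddle 46 mm long (x) by 28 mm wide (y) that tips about the middle of its length, standing clear above its plate. Radians: 0 to 0.05 = off (far end, away from the robot, up), 0.36 = on (far end pushed down to its stop). It stays where it is left; pushing at the far end takes about 2 N.
- rocker_far_end (a point): the spot on top of the rocker's paddle where to push it on, 16 mm beyond its pivot; about 53 mm above the worktop when off and about 6 mm lower when on.
- round_key (a joint): round spring key, 30 mm across; m, 0 = up, 0.005 = fully down; needs 1.2 N to start and 4.2 N to bottom out, comes back up by itself.
- round_top (a point): centre of the round key's top, about 49 mm above the worktop when up.
- bar_key (a joint): bar-shaped spring key, 15 mm (x) by 42 mm (y), same travel and spring as the round key; not to be pressed.
- bar_top (a point): centre of the bar key's top, about 49 mm above the worktop when up.
- cap (a joint): the black push cap on the steel bowl, 76 mm across: grinder runs while it is held down; m, 0 = up, 0.008 = fully down; needs 1 N to start and 5 N to bottom out, springs back when let go.
- cap_top (a point): centre of the cap's top, about 80 mm above the worktop when up.
- mug_a: white mug with handle, 95 tall, loose; leave alone. Origin at the centre of its underside.
- garlic: garlic bulb, 56, loose; leave alone. Origin at the centre of its underside.
- jar_a: jam jar, 69 wide, 99 tall, loose; leave alone. Origin at the centre of its underside.
- spice_1: spice jar with a cap, 45 wide, 106 tall, loose; leave alone. Origin at the centre of its underside.
- teaspoon: steel teaspoon, 130 long, loose; leave alone. Origin at the centre of its underside.
- lemon: lemon, 71 x 53 x 51, loose; leave alone. Origin at the centre of its underside.

How it is judged:
By the outcome, as a careful person would: the job done as asked, in the order asked, and still so for the second after the job is handed in, while the arm keeps its last pose, push and grip.
It also fails if it takes over 38 s, if anything falls off the work surface, if the arm or the gripper's body presses on something with over 40 N, if the wrist force passes 120 N, or if a joint passes its speed limit or range.

## Working session

There is one attempt and no reset: what is moved stays moved. The work goes in short steps, Python scripts to look and compute and a tool call to move; the robot and the scene stay as the last step left them, time stands still between calls to the robot, and variables do not carry over. Pictures are saved under pics/ and viewed, at most 10 in all, crops included, and the job is handed in when it is done.

Besides the shell and the picture viewer there is one more tool, called after "Request:" as name(argument=value, ...), one argument or row to a line, values as JSON. carry_out: Moves the arm, as the interface text tells. Its arguments: {"type":"object","properties":{"commands":{"type":"array"},"jaw":{"type":"number"},"newtons":{"type":"number"}},"required":["commands"]}

```bash
mkdir -p pics
cat > h.py <<'E'
import numpy as np, cv2
from station import arm
def snap(n,f):
    im=arm.grab_frame(n); cv2.imwrite(f,im[:,:,::-1]); return im
def ray(n,u,v):
    c=arm.get_calibration(n);K=np.array(c["intrinsics"]);R=cv2.Rodrigues(np.array(c["rvec"],float))[0];t=np.array(c["tvec"],float).ravel()
    d=np.array([c["k1"],0,0,0,0],float)
    p=cv2.undistortPoints(np.array([[[u,v]]],float),K,d).ravel()
    return -R.T@t, R.T@np.array([p[0],p[1],1])
def on(n,u,v,z):
    o,d=ray(n,u,v); return o+d*(z-o[2])/d[2]
def proj(n,P):
    c=arm.get_calibration(n)
    return cv2.projectPoints(np.array(P,float).reshape(-1,1,3),np.array(c["rvec"],float),np.array(c["tvec"],float),np.array(c["intrinsics"]),np.array([c["k1"],0,0,0,0],float))[0].reshape(-1,2)
E
python3 - <<'E'
from h import *
for n in("scene","top"):
    snap(n,f"pics/{n}0.png"); print(n,ray(n,280,210))
s=arm.observe();print(s["t"],s["tcp_pos"],s["eef_rot"],s["gripper_width"])
print(cv2.Rodrigues(np.array(s["eef_rot"]))[0].round(3))
E
```

```text
scene (array([-0.16075847,  0.5285974 ,  0.5758419 ]), array([ 0.72295599, -0.47584523, -0.50112146]))
top (array([0.44504809, 0.0683296 , 1.13230225]), array([ 0.10099533,  0.00433846, -0.99491593]))
0.1 [ 0.24623419 -0.68145751  0.21787235] [-3.09317875e+00 -5.41889698e-01  5.96146631e-04] 0.09307307773400447
[[ 0.94   0.34  -0.001]
 [ 0.34  -0.94   0.001]
 [-0.    -0.001 -1.   ]]
```

View pics/scene0.png

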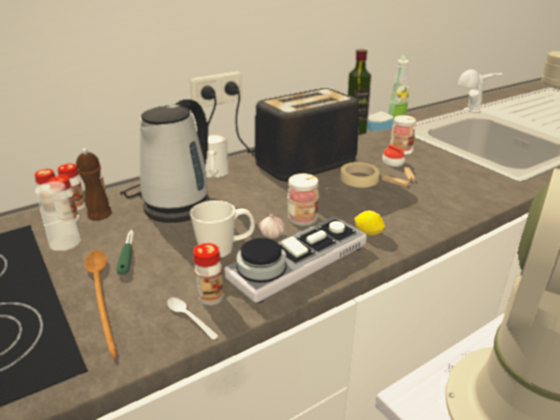

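View pics/top0.png

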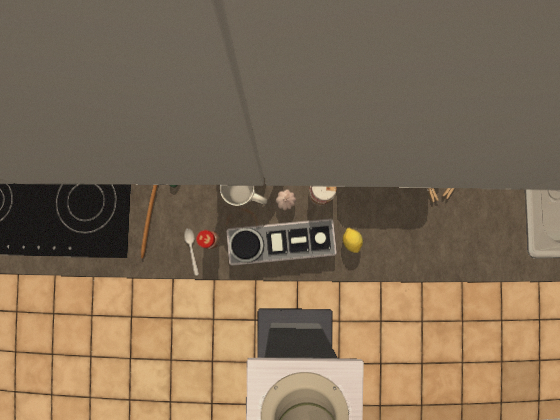

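The scene view shows the grinder with its bowl at the left end. In the top view, the cap is at about (246,245), the paddle rocker at (277,242), the bar key at (299,240) and the round key at (320,238). The mug, garlic and jar stand behind it, and the lemon is to its right.

Run:
```python
from h import *
im=cv2.imread("pics/top0.png"); print(proj("top",[[0,0,0],[0.246,-.68,.2]]))
g=cv2.cvtColor(im,cv2.COLOR_BGR2GRAY)
def cents(n,im,box,zs,thr):
    x0,y0,x1,y1=box; hsv=cv2.cvtColor(im,cv2.COLOR_BGR2HSV)
    m=((hsv[...,2]>thr)&(hsv[...,1]<80)).astype(np.uint8)[y0:y1,x0:x1]
    k,_,st,c=cv2.connectedComponentsWithStats(m)
    for i in range(1,k):
        if st[i,4]>15:
            u,v=c[i]+[x0,y0]; print(n,st[i],(u.round(1),v.round(1)),on(n,u,v,zs).round(4))
cents("top",im,(266,226,332,256),.049,190)
# bowl cap dark
m=(g<60).astype(np.uint8)[225:266,226:265]
k,_,st,c=cv2.connectedComponentsWithStats(m)
for i in range(1,k):
    if st[i,4]>100: u,v=c[i]+[226,225];print("cap",st[i],u,v,on("top",u,v,.08).round(4))
s=cv2.imread("pics/scene0.png")
cents("scene",s,(275,215,360,262),.049,225)
a=cv2.resize(im[215:270,220:370],None,fx=5,fy=5,interpolation=3);b=cv2.resize(s[205:300,215:375],None,fx=4.6,fy=3.3,interpolation=3)
b=cv2.resize(b,(750,320))
cv2.imwrite("pics/z.png",np.vstack([a,b]))
```

```text
[[304.11190996 414.93766298]
 [592.976036   336.37885059]]
top [49  7 11 10 84] (np.float64(319.9), np.float64(237.5)) [ 0.483  -0.0337  0.049 ]
top [  5   8  11  17 153] (np.float64(276.4), np.float64(241.7)) [0.4705 0.0816 0.049 ]
top [25 11 15  6 68] (np.float64(298.1), np.float64(239.6)) [0.4769 0.0239 0.049 ]
cap [  6   6  28  28 631] 245.40095087163232 244.61172741679874 [0.4611 0.1609 0.08  ]
scene [55  7 14  8 93] (np.float64(336.7), np.float64(225.4)) [ 0.4814 -0.0336  0.049 ]
scene [33 16 17 10 86] (np.float64(315.8), np.float64(235.5)) [0.4752 0.0249 0.049 ]
scene [  8  22  24  18 233] (np.float64(294.3), np.float64(245.4)) [0.4702 0.0807 0.049 ]
```

View pics/z.png

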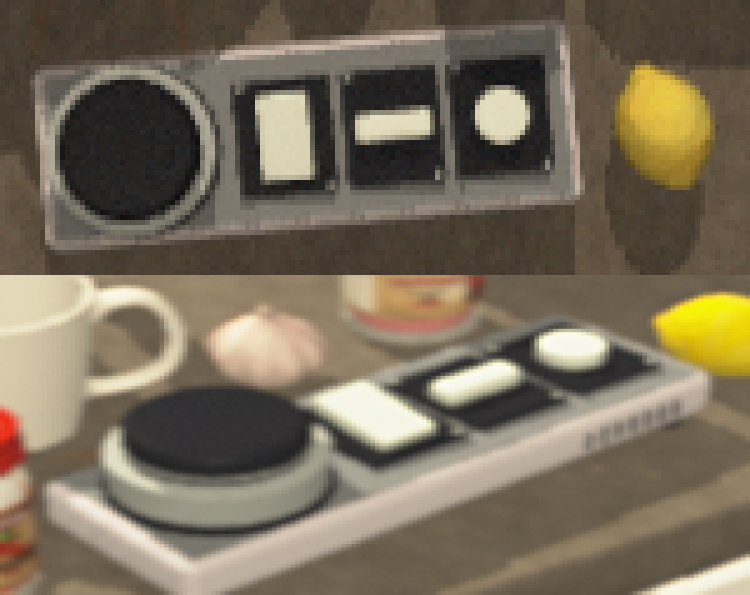

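Request:
carry_out(
  commands=[
    [3, -2.4, 0, 0, 0, 0.024],
    [6, -4.8, 0, 0, 0, 0.048],
    [9, -7.2, 0, 0, 0, 0.072],
    [12, -9.7, 0, 0, 0, 0.096],
    [15, -12.1, 0, 0, 0, 0.12],
    [18, -14.5, 0, 0, 0, 0.144],
    [21, -16.9, 0, 0, 0, 0.168],
    [24, -19.4, 0, 0, 0, 0.192],
    [27, -21.8, 0, 0, 0, 0.217],
    [30, -24.2, 0, 0, 0, 0.241],
  ],
  jaw=1,
  newtons=10,
)

```text
t: 1.1
tcp_pos: [0.4468, -0.3508, 0.2184]
eef_rot: [-3.137, -0.165, 0.001]
ft_force: [0.1, -1.0, -0.3]
gripper_width: 0.0179
grasp_force: 0.0
```

```bash
cat >> h.py <<'E'
def go(P):
    s=arm.observe();R=cv2.Rodrigues(np.array(s["eef_rot"]))[0]
    print(s["t"],s["tcp_pos"].round(4) if hasattr(s["tcp_pos"],"round") else s["tcp_pos"],"F",s["ft_force"],"w",s["gripper_width"],"heading",np.arctan2(R[1,0],R[0,0]))
    print("cm",(100*R.T@(np.array(P)-s["tcp_pos"])).round(2))
E
python3 -c "
from h import *
go([.4864,.083,.11])"
```

```text
1.1 [ 0.4468 -0.3508  0.2184] F [ 0.10963346 -0.95449502 -0.29068664] w 0.017917330233268344 heading 0.10478923801268586
cm [  8.48 -42.72  10.85]
```

Request:
carry_out(
  commands=[
    [0.8, -4.3, 0.5],
    [1.7, -8.5, 1],
    [2.5, -12.8, 2],
    [3.4, -17.1, 3],
    [4.2, -21.4, 4],
    [5.1, -25.6, 5],
    [5.9, -29.9, 6.5],
    [6.8, -34.2, 8],
    [7.6, -38.5, 9.5],
    [8.5, -42.7, 10.9],
  ],
)

```text
schema error: expected 6 numbers
```

Request:
carry_out(
  commands=[
    [0.8, -4.3, 0.5, 0, 0, 0],
    [1.7, -8.5, 1, 0, 0, 0],
    [2.5, -12.8, 2, 0, 0, 0],
    [3.4, -17.1, 3, 0, 0, 0],
    [4.2, -21.4, 4, 0, 0, 0],
    [5.1, -25.6, 5, 0, 0, 0],
    [5.9, -29.9, 6.5, 0, 0, 0],
    [6.8, -34.2, 8, 0, 0, 0],
    [7.6, -38.5, 9.5, 0, 0, 0],
    [8.5, -42.7, 10.9, 0, 0, 0],
  ],
)

```text
t: 2.1
tcp_pos: [0.4855, 0.0831, 0.1089]
eef_rot: [3.137, 0.166, -0.0]
ft_force: [-0.1, -0.7, -0.8]
gripper_width: 0.0004
grasp_force: 0.0
```

Request:
carry_out(
  commands=[
    [0, 0, 0, 0, 0, 0],
    [0, 0, 0, 0, 0, 0],
  ],
)

```text
t: 2.3
tcp_pos: [0.4852, 0.0823, 0.109]
eef_rot: [3.137, 0.171, -0.002]
ft_force: [0.5, -1.1, 0.6]
gripper_width: 0.0003
grasp_force: 0.0
```

```bash
python3 -c "
from h import *
go([.4864,.083,.056])
im=snap('scene','pics/s1.png')
cv2.imwrite('pics/s1c.png',cv2.resize(im[170:310,200:400,::-1],None,fx=4,fy=4,interpolation=3))"
```

```text
2.3 [0.4852 0.0823 0.109 ] F [ 0.50768437 -1.12378926  0.57707382] w 0.0003474743891001675 heading 0.10872057390825239
cm [ 0.13 -0.06  5.3 ]
```

View pics/s1c.png

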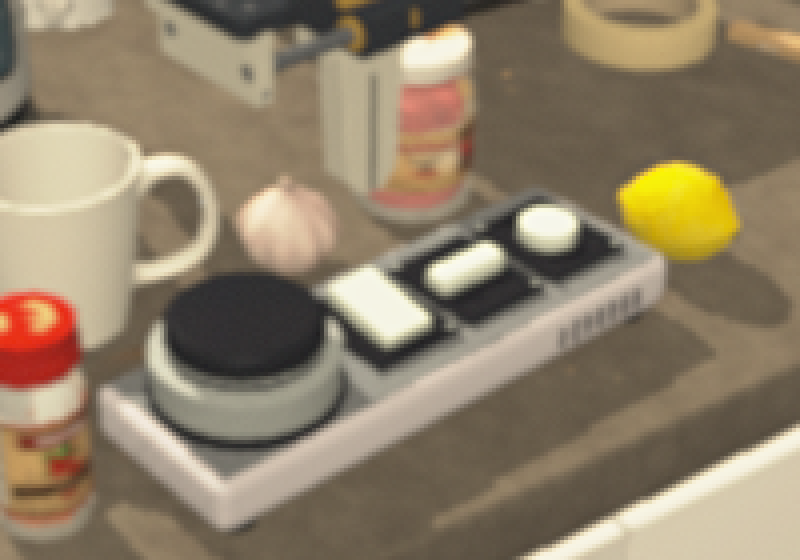

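The closed fingers hover above and beyond the rocker, with clear space around them. Next I push it down.

Request:
carry_out(
  commands=[
    [0.1, -0.1, 2, 0, 0, 0],
    [0.1, -0.1, 4, 0, 0, 0],
    [0.1, -0.1, 5, 0, 0, 0],
    [0.1, -0.1, 5.4, 0, 0, 0],
    [0.1, -0.1, 5.7, 0, 0, 0],
    [0.1, -0.1, 5.9, 0, 0, 0],
    [0.1, -0.1, 6.0, 0, 0, 0],
    [0.1, -0.1, 6.0, 0, 0, 0],
  ],
)

```text
t: 3.15
tcp_pos: [0.4872, 0.0822, 0.0501]
eef_rot: [-3.137, -0.166, -0.002]
ft_force: [1.7, -1.5, 2.1]
gripper_width: 0.0007
grasp_force: 1.0
```

Request:
carry_out(
  commands=[
    [0, 0, 0.1, 0, 0, 0],
    [0, 0, 0.1, 0, 0, 0],
  ],
)

```text
t: 3.35
tcp_pos: [0.4875, 0.0825, 0.049]
eef_rot: [-3.137, -0.166, -0.003]
ft_force: [1.6, -1.8, 4.8]
gripper_width: -0.0
grasp_force: 2.6
```

Request:
carry_out(
  commands=[
    [0, 0, 0.1, 0, 0, 0],
    [0, 0, 0.2, 0, 0, 0],
    [0, 0, 0.2, 0, 0, 0],
  ],
)

```text
t: 3.65
tcp_pos: [0.4878, 0.0824, 0.0481]
eef_rot: [-3.137, -0.166, -0.004]
ft_force: [-0.2, -2.9, 24.7]
gripper_width: 0.0001
grasp_force: 12.3
```

Request:
carry_out(
  commands=[
    [0, 0, 0.1, 0, 0, 0],
    [0, 0, 0.2, 0, 0, 0],
    [0, 0, 0.2, 0, 0, 0],
  ],
)

```text
t: 3.95
tcp_pos: [0.4878, 0.0825, 0.0475]
eef_rot: [-3.137, -0.165, -0.006]
ft_force: [-3.7, -3.1, 49.8]
gripper_width: 0.0005
grasp_force: 24.4
```

Request:
carry_out(
  commands=[
    [0, 0, -0.5, 0, 0, 0],
    [0, 0, -2.0, 0, 0, 0],
    [0, 0, -5, 0, 0, 0],
    [0, 4, -5, 0, 0, 0],
    [0, 8, -5, 0, 0, 0],
    [0, 11, -5, 0, 0, 0],
    [-0.5, 11.5, -5, 0, 0, 0],
    [-1.0, 11.5, -5, 0, 0, 0],
    [-1.0, 11.5, -5, 0, 0, 0],
  ],
)

```text
t: 4.85
tcp_pos: [0.4874, -0.0319, 0.0944]
eef_rot: [-3.136, -0.168, 0.003]
ft_force: [-0.6, 0.1, -0.6]
gripper_width: 0.0004
grasp_force: 0.0
```

```bash
python3 -c "
from h import *
go([.4823,-.0337,.049])
im=snap('scene','pics/s2.png')
cv2.imwrite('pics/s2c.png',cv2.resize(im[170:310,200:400,::-1],None,fx=4,fy=4,interpolation=3))"
```

```text
4.85 [ 0.4874 -0.0319  0.0944] F [-0.64392323  0.05615476 -0.56378628] w 0.0004101858195845967 heading 0.10688671120774959
cm [-0.52  0.13  4.54]
```

View pics/s2c.png

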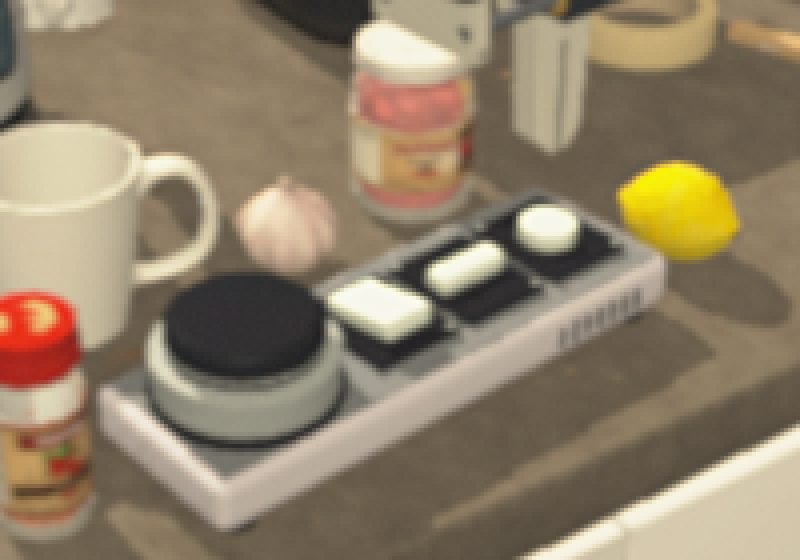

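The rocker's far end is now down, so it is on. The other things are where they were. Next is the round key.

Request:
carry_out(
  commands=[
    [-0.5, 0.1, 2, 0, 0, 0],
    [-0.5, 0.1, 4, 0, 0, 0],
    [-0.5, 0.1, 4.5, 0, 0, 0],
    [-0.5, 0.1, 4.8, 0, 0, 0],
    [-0.5, 0.1, 5.0, 0, 0, 0],
    [-0.5, 0.1, 5.1, 0, 0, 0],
    [-0.5, 0.1, 5.1, 0, 0, 0],
  ],
)

```text
t: 5.6
tcp_pos: [0.4839, -0.0337, 0.0443]
eef_rot: [-3.137, -0.168, -0.001]
ft_force: [-2.2, 4.0, 5.4]
gripper_width: 0.0008
grasp_force: 2.5
```

Request:
carry_out(
  commands=[
    [0, 0, 0.1, 0, 0, 0],
    [0, 0, 0.1, 0, 0, 0],
    [0, 0, 0.2, 0, 0, 0],
    [0, 0, 0.2, 0, 0, 0],
  ],
)

```text
t: 6.0
tcp_pos: [0.484, -0.0337, 0.0438]
eef_rot: [-3.137, -0.167, -0.002]
ft_force: [-6.7, 4.8, 31.5]
gripper_width: 0.0004
grasp_force: 15.4
```

Request:
carry_out(
  commands=[
    [0, 0, -1, 0, 0, 0],
    [0, 0, -4, 0, 0, 0],
    [0, 0, -7, 0, 0, 0],
    [0, -4, -7, 0, 0, 0],
    [0, -8, -7, 0, 0, 0],
    [-0.2, -12, -7, 0, 0, 0],
    [-0.2, -16, -7, 0, 0, 0],
    [-0.2, -19.6, -7, 0, 0, 0],
    [-0.2, -19.6, -7, 0, 0, 0],
    [-0.2, -19.6, -7, 0, 0, 0],
  ],
)

```text
t: 7.0
tcp_pos: [0.4614, 0.1608, 0.112]
eef_rot: [-3.137, -0.169, -0.002]
ft_force: [0.6, -1.1, 0.3]
gripper_width: 0.0004
grasp_force: 0.0
```

```bash
python3 -c "
from h import *
go([.461,.161,.08])
im=snap('scene','pics/s3.png')
cv2.imwrite('pics/s3c.png',cv2.resize(im[170:310,200:400,::-1],None,fx=4,fy=4,interpolation=3))"
```

```text
7.0 [0.4614 0.1608 0.112 ] F [ 0.62906634 -1.09079275  0.26890983] w 0.00041359459612425433 heading 0.10778656807656421
cm [-0.04 -0.02  3.2 ]
```

View pics/s3c.png

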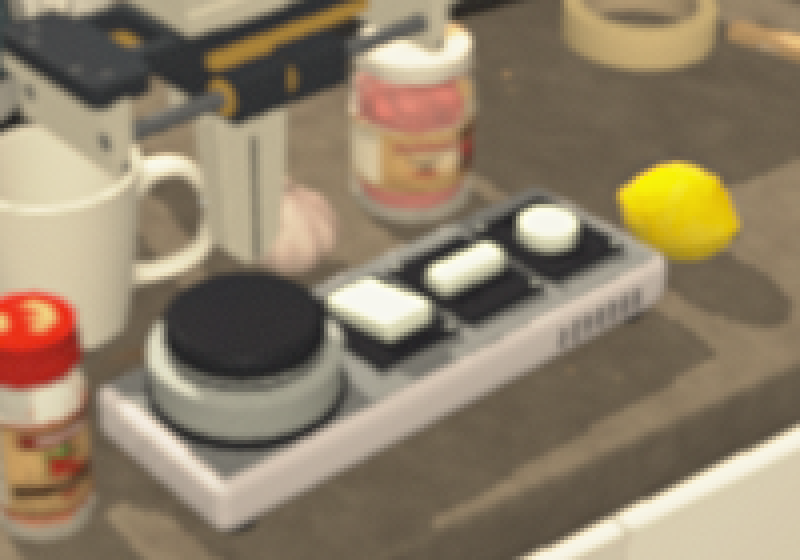

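The round key is back up and the rocker is still on. The fingers are above the cap, so I press and hold it.

Request:
carry_out(
  commands=[
    [0, 0, 2, 0, 0, 0],
    [0, 0, 3, 0, 0, 0],
    [0, 0, 3.4, 0, 0, 0],
    [0, 0, 3.7, 0, 0, 0],
    [0, 0, 4.0, 0, 0, 0],
    [0, 0, 4.1, 0, 0, 0],
    [0, 0, 4.1, 0, 0, 0],
  ],
)

```text
t: 7.75
tcp_pos: [0.4613, 0.1591, 0.0718]
eef_rot: [3.137, 0.164, 0.001]
ft_force: [-2.8, -4.9, 19.5]
gripper_width: 0.0006
grasp_force: 9.8
```

Request:
carry_out(
  commands=[
    [0, 0, 0.1, 0, 0, 0],
    [0, 0, 0.2, 0, 0, 0],
    [0, 0, 0.2, 0, 0, 0],
    [0, 0, 0.2, 0, 0, 0],
  ],
)

```text
t: 8.15
tcp_pos: [0.4614, 0.1591, 0.0712]
eef_rot: [3.137, 0.164, 0.002]
ft_force: [-7.0, -7.1, 43.6]
gripper_width: 0.0004
grasp_force: 21.7
```

Request:
carry_out(
  commands=[
    [0, 0, -0.1, 0, 0, 0],
    [0, 0, -0.1, 0, 0, 0],
    [0, 0, -0.1, 0, 0, 0],
    [0, 0, -0.1, 0, 0, 0],
  ],
)

```text
t: 8.55
tcp_pos: [0.4614, 0.1591, 0.0715]
eef_rot: [3.137, 0.164, 0.002]
ft_force: [-4.5, -5.7, 31.6]
gripper_width: 0.0002
grasp_force: 15.6
```

```bash
python3 -c "
from h import *
go([.461,.161,.072]); print(arm.sign_off())"
```

```text
8.55 [0.4614 0.1591 0.0715] F [-4.46275905 -5.69434794 31.58450285] w 0.00019187751750978786 heading 0.10446437436318318
cm [-0.02 -0.19 -0.05]
the job is handed in; nothing more can be done
None
```

The job is handed in at 8.6 s: the rocker is on, the round key was pressed fully and came back up, the cap is held down at about 32 N, and the fingers never went near the bar key or the loose things; the push forces at the fingertips reached about 50 N on the rocker and 44 N on the cap.

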